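# Back off the ratchet jaw of a packing cradle

### The job

Open the packing cradle so that the glass dish can be lifted out: lift the pawl clear of the ratchet wheel and throw it right over so that it stays up, wind the crank backward (clockwise from above) until you feel the jaw press lightly but definitely on its sprung buffer, then tip the pawl back into the teeth and let go, with the jaw still resting against the buffer. Do not strain the pawl or jam the jaw, and leave the dish and the glassware around the cradle where they stand.

Things in the scene. Friction and masses are not known exactly. Their poses are not given: they have to be found in the camera images.
- cradle: Plywood packing cradle fixed to the table, 170 x 470 x 18 mm plate. Origin: on the ratchet wheel's upright axis, at table height; z up; +y runs along the plate from the wheel past the sprung buffer, the jaw and the dish to the fence. The plate reaches from y -100 to +370, x -85 to +85 mm.
- wheel (a joint): Angle (rad) of the steel ratchet wheel, 112 mm across, axis upright. Falling values = clockwise from above = backward: opens the jaw, 30 mm per rad. Start varies; at 0 the crank points 225 deg round from the cradle's +x. Its 12 face teeth (tops 54 mm above the table) are locked backward by the pawl after 0 to 0.5 rad of play.
- crank_knob (a point): On the axis of the upright round black crank knob, 92 mm above the table, a good height to grip. Knob 22 mm across, from 63 to 110 mm above the table, 80 mm from the wheel's axis, does not spin on the crank. Turning takes about 3 N here (steady friction 0.25 N m); the wheel stays where it is left.
- pawl (a joint): Angle (rad) of the steel pawl on its level pivot. 0 to 0.2: its nose lies on the teeth and locks the wheel against turning backward. Growing: it lifts and swings up and over towards the cradle's -y. Past about 1.1 it falls on by its own weight and rests at 1.65 (thrown over, clear); below about 0.9 it drops back on to the teeth.
- pawl_pivot (a point): Middle of the pawl's pivot pin, fixed on the cradle at x 44, y -50, z 85 mm. The pin is parallel to the cradle's x axis. The steel post under it is 18 mm wide along x and ends 82 mm above the table.
- pawl_lug (a point): Point in the flat steel lug on the pawl by which it is lifted, 12 mm below its free end. Lug 12 mm thick along the cradle's x, 22 mm wide, upright when the pawl is down (then this point is 28 mm to +y and 40 mm above the pivot, 125 mm above the table); it turns with the pawl, 49 mm from the pivot.
- pawl_arm: The whole pawl; origin on its pivot. A 12 mm wide bar slants from the pivot down to the nose (51 mm to +y, 37 mm below the pivot), the lug stands on it.
- ratchet: The whole wheel with its crank; origin on its axis at table height. More than 25 N between its teeth and the pawl is too much, as when the crank is forced backward against the engaged pawl.
- jaw: Wooden jaw block across the cradle, 120 x 24 x 45 mm, origin at the centre of its underside; slides along the cradle's y as the wheel turns. More than 22 N on it is too much. 1 N on the jaw is felt as 0.375 N at the crank knob, on top of the friction.
- jaw_back (a point): Centre of the jaw's back (-y) face, which meets a black sprung rubber buffer, 16 mm across, on a steel block between wheel and jaw. The block is set differently each time and not measured: the jaw moves 17 to 53 mm (0.55 to 1.75 rad) back before it touches. The buffer yields 1 mm per 4 N; let go, the wheel's friction holds up to 8 N of that.
- dish: Clear glass bowl standing loose in the cradle between jaw and fence, 110 mm across, 55 mm high, origin at the centre of its foot; to be left standing where it is.
- ramekin: Straight-sided green glass ramekin, 90 mm across, 50 mm high, right of the wheel end of the cradle; bystander. Origin at the centre of its underside.
- saucer: Shallow amber glass plate, 120 mm across, 20 mm high, on the robot's side of the cradle; bystander. Origin at the centre of its underside.
- casserole: Clear rectangular glass casserole, 200 x 240 x 55 mm, to the right; bystander. Origin at the centre of its underside.
- amber_bowl: Amber glass bowl, 180 mm across, 50 mm high, to the left; bystander. Origin at the centre of its underside.
Mind the look-alikes: they are no part of the job. What is shaped like the dish but black or brown is not meant.

How it is judged (in metres and radians):
On the way, in this order (a step that is already met when the one before it is completed fails the run):
1. the pawl is thrown over, clear of the wheel (value of joint pawl above 1.3 rad), for 0.3 s.
2. with the pawl still clear, the wheel has been wound back until the jaw presses on its buffer (value of joint pawl above 1.3 rad and value of joint wheel below -0.4 rad and contact force between jaw and anything else above 2 N), for 0.2 s.
At the end, for the whole second after the job is handed in: The pawl is back on the wheel's teeth (below 0.3 rad) and still, the jaw still presses on its buffer with more than 1 N (wheel wound back past -0.4 rad), and the dish stands upright within 20 mm of where it was (value of joint pawl below 0.3 rad and contact force between jaw and anything else above 1 N and value of joint wheel below -0.4 rad and angular speed of pawl_arm below 0.1 rad/s and distance of dish from where it was at the start of the episode below 0.02 m and angle between dish's own z axis and vertical below 0.1 rad); the robot touches nothing.
It fails at once if the wheel's teeth strain the pawl with more than 25 N (contact force between pawl_arm and ratchet above 25 N).
It fails at once if the jaw is pressed with more than 22 N (contact force between jaw and anything else above 22 N).
It fails at once if the dish is shifted by more than 20 mm (distance of dish from where it was at the start of the episode above 0.02 m).
It fails at once if another piece of glassware around the cradle is shifted by more than 30 mm (distance of any of ramekin, saucer, casserole, amber_bowl from where it was at the start of the episode above 0.03 m).
It also fails if it takes over 72 s, if anything falls off the work surface, if the arm or the gripper's body presses on something with over 40 N, if the wrist force passes 120 N, or if a joint passes its speed limit or range.

### The arm

A 6-joint arm with a two-finger parallel gripper is mounted at the origin on the work surface. World frame = base frame: x ahead of the robot, y to its left, z up, the work surface at z = 0. Lengths are in mm, angles in degrees, forces in N, time in s.
With the tool pointing down it reaches from about 300 to 850 mm from the base axis. Payload 4.2 kg.
Tool frame: the origin (TCP) lies on the front face of the gripper's body, between the roots of the fingers; the fingertips stand 78 mm ahead of it and the grasp point (between the pads) lies 60 mm ahead of it; x points along the fingers, y is the direction in which the jaws open and shut, and the axes are right-handed (so a half turn about x gives the same grasp; the last joint's range is limited). The gripper opens to 91 mm and grips with 3 to 60 N. Pads are 32 mm wide; open, the fingers measure 118 mm over their backs; the gripper's body (76 mm by 178 mm) begins 60 mm behind the grasp point.
Start: joints at [62.739, 18.312, 89.639, -0, 72.044, -1.146], TCP at [253.105, 516.307, 292.276] pointing down, gripper open.
Joint ranges: [-177.97, 177.97], [-48.28, 115.42], [12.27, 149.76], [-77.06, 257.06], [2.81, 150.46], [-146.56, 146.56]. Speed limits (degrees/s): [147.25, 147.25, 180, 180, 180, 180].

### API

Orientations are given as [roll, pitch, yaw] about the fixed x, y, z axes, in that order (R = Rz(yaw) Ry(pitch) Rx(roll)).
In Python, from workcell import status, viewer, env gives the robot as it stands. The module is installed in compiled form; this text tells all that it offers.
- The arm moves only by the tool move_arm, never from a script. Its argument "moves" is a list of rows, each a list of 3 entries, a list of its own where there are three numbers: the shift along the tool's x, y, z in cm, then the turn about the tool's x in rad, then the gripper's target within -1 to 1 (fully open at 1, half-way at 0, shut at -1). A call has 1 to 20 rows; each row is the pose to reach, as a shift and turn from the pose commanded when the call began, along the tool's axes at that moment; what a row does not reach only later rows make up. A row lasts 1/8 s, in which the tool goes at most 62.5 mm and 10.7 degrees, less where a joint would pass 70% of its speed; a pose out of reach is approached as far as the arm can. A call with a gripper value outside its range is refused whole. The fingers move at their own pace and stop on an object; "force" is the grip in N (left out, the last holds). Time passes only in rows, so rows that repeat a pose let the fingers close. It gives the time, the measured TCP pose, the force and the opening at its end, in the units of the state.
- status.state(): the state, without advancing time (a new reading comes with each control period).
- viewer.grab_frame(name): name is "side" or "top" or "wrist"; returns the picture (480x640x3 uint8, red, green, blue); there is no depth.
- viewer.get_calibration(name): a dict with "camera_matrix" (3x3 intrinsics, pixels), "eye" and "rotation" of the camera in the world. Camera axes: x right, y down, z forward; pixel columns grow to the right and rows downward; lengths in mm; the calibration is good to about 2 mm. A picture is of the moment at which its call begins: read the wrist's pose just before it. get_calibration takes no time and is no camera call; for the wrist camera it gives the pose at the moment of the call.
- env.job_done(): hands the job in, once; it reports no verdict.
The state is a dict: "time_s": time; "qpos": joint angles; "qvel": joint speeds; "effort": joint torques, N m; "ee_pos": TCP position; "ee_rot": TCP orientation; "force": force on the tool from outside, world axes, zero at the start; "torque": the same for the moment, N m; "gripper_width": finger opening in mm.
Only numpy, scipy, OpenCV 4.12 (cv2) and the standard library are available. Lean on these libraries where they do the work, as an engineer would, in place of code of your own. Each camera call takes 0.05 s, during which the arm holds its last target.

## Working session

There is one attempt and no reset: what is moved stays moved. The work goes in short steps, Python scripts to look and compute and a tool call to move; the robot and the scene stay as the last step left them, time stands still between calls to the robot, and variables do not carry over. Pictures are saved under pics/ and viewed, and the job is handed in when it is done.

Besides the shell and the picture viewer there is one more tool, called after "Request:" as name(argument=value, ...), one argument or row to a line, values as JSON. move_arm: Moves the arm, as the interface text tells. Its arguments: {"type":"object","properties":{"moves":{"type":"array","items":{"type":"array"}},"force":{"type":"number"}},"required":["moves"]}

```bash
mkdir -p pics; python3 - <<'E'
from workcell import status, viewer
import cv2
print(status.state())
for n in ["top","side","wrist"]:
    c=viewer.get_calibration(n); print(n,c)
    cv2.imwrite(f"pics/{n}0.png",viewer.grab_frame(n)[:,:,::-1])
E
```

```text
{'time_s': 0.0, 'qpos': array([ 6.27387483e+01,  1.83514823e+01,  8.97077456e+01, -1.48120298e-03,
        7.20436838e+01, -1.14512954e+00]), 'qvel': array([-0.04828051, -0.04791178,  0.1018148 , -0.05337925, -0.04096221,
        0.12391252]), 'effort': array([-2.11392995e-03, -4.12466311e+01, -2.31972992e+01,  7.24141463e-02,
        4.60470014e-02, -1.56354772e-04]), 'ee_pos': array([252.93567373, 515.96081655, 291.41267552]), 'ee_rot': array([ -90.36114844,   89.89707862, -116.47681265]), 'force': array([0.37894899, 0.17010956, 0.62118329]), 'torque': array([ 0.04743641, -0.05644646,  0.00806178]), 'gripper_width': 90.83540667655627}
top {'camera_matrix': array([[454.56092115,   0.        , 322.46874777],
       [  0.        , 454.56092115, 241.21157608],
       [  0.        ,   0.        ,   1.        ]]), 'eye': array([ 266.5323926 ,   -8.20306268, 1617.54831896]), 'rotation': array([-171.16037236,   -0.65013427,  -88.30950299])}
side {'camera_matrix': array([[520.5166739 ,   0.        , 318.78969409],
       [  0.        , 520.5166739 , 242.99460626],
       [  0.        ,   0.        ,   1.        ]]), 'eye': array([  64.61906494, 1188.07580235, 1263.05199644]), 'rotation': array([-131.59198291,   -0.55708492, -159.53871852])}
wrist {'camera_matrix': array([[381.35885167,   0.        , 322.01269408],
       [  0.        , 381.35885167, 238.66756383],
       [  0.        ,   0.        ,   1.        ]]), 'eye': array([186.38104501, 548.40802749, 383.7074895 ]), 'rotation': array([1.64677710e+02, 6.95195300e-03, 6.38858702e+01])}
```

View pics/top0.png

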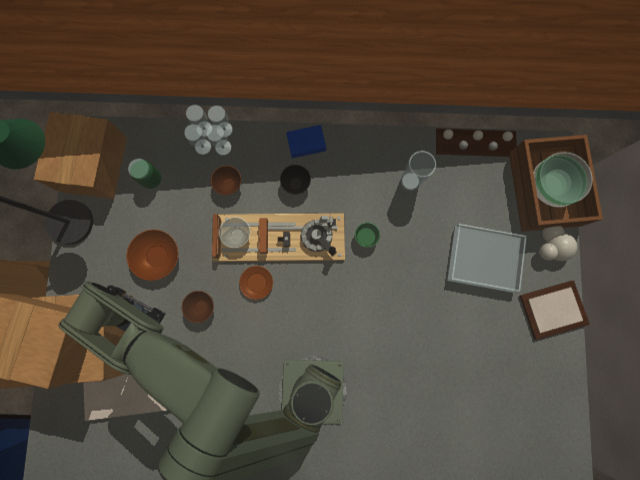

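View pics/side0.png

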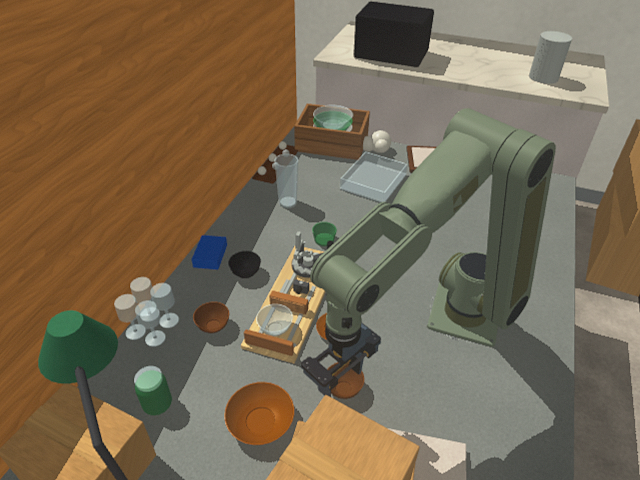

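View pics/wrist0.png

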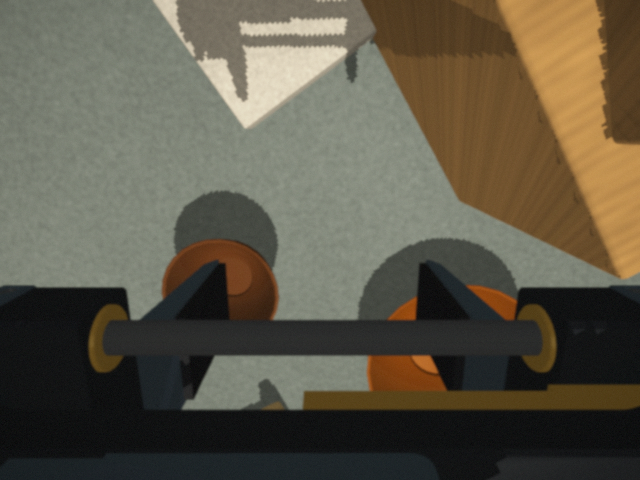

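```bash
python3 - <<'E'
import cv2
a=cv2.imread("pics/top0.png")[195:285,200:360]
cv2.imwrite("pics/topc.png",cv2.resize(a,None,fx=5,fy=5,interpolation=cv2.INTER_CUBIC))
a=cv2.imread("pics/side0.png")[220:370,230:350]
cv2.imwrite("pics/sidec.png",cv2.resize(a,None,fx=4,fy=4,interpolation=cv2.INTER_CUBIC))
E
```

```text
(no output)
```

View pics/topc.png

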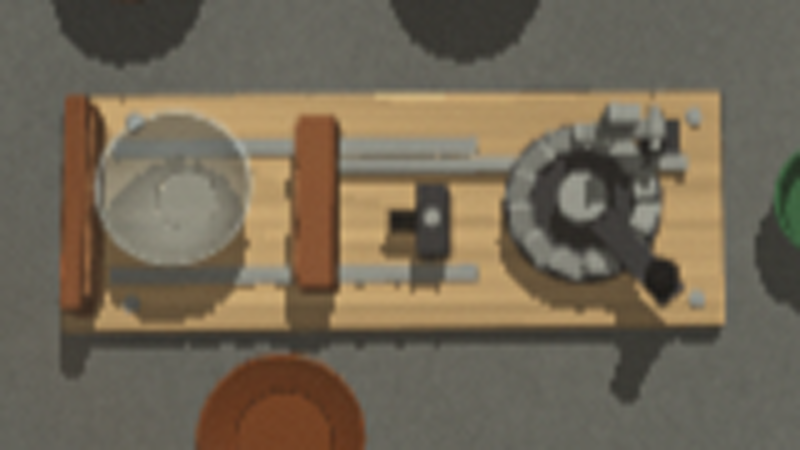

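View pics/sidec.png

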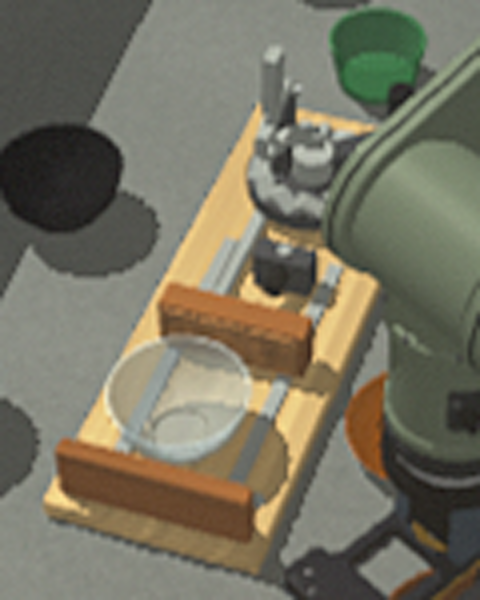

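```bash
cat > h.py <<'E'
import numpy as np
from scipy.spatial.transform import Rotation as Ro
from workcell import status, viewer
import cv2
def ray(c,uv):
    K=c["camera_matrix"];R=Ro.from_euler('xyz',c["rotation"],degrees=True).as_matrix()
    return R@np.linalg.inv(K)@np.array([uv[0],uv[1],1.])
def unp(c,uv,z):
    d=ray(c,uv);e=np.array(c["eye"]);return e+d*(z-e[2])/d[2]
def proj(c,p):
    R=Ro.from_euler('xyz',c["rotation"],degrees=True).as_matrix()
    q=c["camera_matrix"]@(R.T@(np.array(p)-c["eye"]));return q[:2]/q[2]
def src(p,f,o): return [(p[0]+.5)/f-.5+o[0],(p[1]+.5)/f-.5+o[1]]
E
cat > m.py <<'E'
from h import *
from scipy.optimize import least_squares
c=viewer.get_calibration("top");s=viewer.get_calibration("side")
ct=[(720,91),(725,326),(62,332),(66,95)]
loc=np.array([[85,-100,18],[-85,-100,18],[-85,370,18],[85,370,18.]])
W=lambda p,l: np.array([p[0],p[1],0])+Ro.from_euler('z',p[2]).apply(l)
P=[src(p,5,(200,195)) for p in ct]
for p in P: print(unp(c,p,18).round(1))
cs=[(44,515),(262,575),(262,104)]; ls=[loc[3]*[1,1,0],loc[2]*[1,1,0],loc[0]]
S=[src(p,4,(230,220)) for p in cs]
f=lambda p: np.concatenate([proj(c,w)-q for w,q in zip(W(p,loc),P)])
r=least_squares(f,[400,0,0]);print(r.x,np.degrees(r.x[2]),r.fun.round(2))
for l,q in zip(ls,S): print('side',(proj(s,W(r.x,l))-q).round(1))
def toc(p,w): return Ro.from_euler('z',-p[2]).apply(w-np.array([p[0],p[1],0]))
k=toc(r.x,unp(c,src((663,278),5,(200,195)),110));print('knob',k,np.hypot(k[0],k[1]),np.degrees(np.arctan2(k[1],k[0])))
print('hub',toc(r.x,unp(c,src((582,196),5,(200,195)),60)))
print('lug top?',toc(r.x,unp(c,src((625,117),5,(200,195)),137)))
print('jaw',toc(r.x,unp(c,src((317,200),5,(200,195)),63)))
print('lug proj',(np.array(proj(c,W(r.x,np.array([44,-22,137]))))-[200,195])*5, (np.array(proj(s,W(r.x,np.array([44,-22,137]))))-[230,220])*4)
for n,uv,z in [('ram',(367,236),50),('sau',(256,283),20)]: print(n,unp(c,uv,z))
E
python3 m.py
```

```text
[621.5 -92.   18. ]
[451.6 -99.3  18. ]
[432.9 368.4  18. ]
[603.6 377.   18. ]
[5.32811238e+02 3.63075246e+00 3.99503839e-02] 2.2889883874605026 [ 0.26 -0.05  0.11 -0.07 -0.42 -0.06  0.06  0.17]
side [-0.3  0.1]
side [-1.   0.4]
side [-0.4 -1.3]
knob [-62.99476873 -52.9986815  110.        ] 82.3237579834037 -139.92546830714696
hub [ 1.77036466  0.8217692  60.        ]
lug top? [ 41.53152046 -28.29181966 137.        ]
jaw [8.10370991e-04 1.84400771e+02 6.30000000e+01]
lug proj [613.49510483 111.43488187] [270.09207437  59.88578394]
ram [ 534.07348376 -174.05515694   50.        ]
sau [360.14750352 209.24910638  20.        ]
```

```bash
cat >> h.py <<'E'
CR=np.array([532.8,3.6]);YAW=2.29
def cw(l):  # cradle->world
    l=np.array(l,float);return np.r_[CR,0]+Ro.from_euler('z',YAW,degrees=True).apply(l)
def toolR(): 
    s=status.state();return s["ee_pos"],Ro.from_euler('xyz',s["ee_rot"],degrees=True).as_matrix()
def shift(target,ydir=None):
    p,R=toolR();d=R.T@(np.array(target)-p)/10
    out=[d.round(2).tolist()]
    if ydir is not None:
        # desired tool y direction world angle (deg); turn about tool x
        want=R.T@np.array([np.cos(np.radians(ydir)),np.sin(np.radians(ydir)),0])
        a=np.arctan2(want[2],want[1]); out.append([round(a,3),round(a-np.pi*np.sign(a),3)])
    print(out)
def fr():
    s=status.state();print('t',round(s["time_s"],2),'ee',s["ee_pos"].round(1),'F',s["force"].round(2),'w',round(s["gripper_width"],1),'q',s["qpos"].round(1))
E
python3 - <<'E'
from h import *
p,R=toolR();print(R.round(3));fr()
L=cw([44,-24,0]);print(L)
shift([L[0],L[1],290],YAW)
E
```

```text
[[-0.001  0.44   0.898]
 [-0.001  0.898 -0.44 ]
 [-1.    -0.001 -0.   ]]
t 0.15 ee [253.  516.1 291.6] F [ 0.33 -0.73 -1.14] w 91.0 q [62.7 18.3 89.7 -0.  72.  -1.1]
[577.7238385  -18.62270764   0.        ]
[[0.21, -33.72, 52.69], [np.float64(1.075), np.float64(-2.067)]]
```

Request:
move_arm(
  moves=[
    [[0.2,-10,15.6],0.3,1],
    [[0.2,-20,31.2],0.65,1],
    [[0.2,-33.7,52.7],1.075,1],
    [[0.2,-33.7,52.7],1.075,1],
    [[0.2,-33.7,52.7],1.075,0],
    [[0.2,-33.7,52.7],1.075,0],
    [[0.2,-33.7,52.7],1.075,0],
    [[0.2,-33.7,52.7],1.075,0],
    [[0.2,-33.7,52.7],1.075,0],
    [[0.2,-33.7,52.7],1.075,0],
    [[0.2,-33.7,52.7],1.075,0],
    [[0.2,-33.7,52.7],1.075,0],
    [[0.2,-33.7,52.7],1.075,0],
    [[0.2,-33.7,52.7],1.075,0],
  ],
)

```text
time_s: 1.9
ee_pos: [577.5, -17.0, 290.5]
ee_rot: [145.8, 90.0, 58.2]
force: [-0.5, -0.5, 0.4]
gripper_width: 45.4
```

```bash
python3 - <<'E'
from h import *
fr();print(toolR()[1].round(3))
c=viewer.get_calibration("wrist");im=viewer.grab_frame("wrist")[:,:,::-1].copy()
cv2.imwrite("pics/w1.png",im)
for n,l in [('lugtop',[44,-22,137]),('lug',[44,-22,125]),('pivot',[44,-50,85]),('hub',[0,0,60])]: print(n,proj(c,cw(l)).round(0))
s=viewer.get_calibration("side");a=viewer.grab_frame("side")[:,:,::-1][180:380,230:410]
cv2.imwrite("pics/s1.png",cv2.resize(a,None,fx=3,fy=3,interpolation=cv2.INTER_CUBIC))
E
```

```text
t 1.9 ee [577.5 -17.  290.5] F [-0.51 -0.45  0.44] w 45.4 q [-2.8 18.6 89.4  0.  71.9 -5.2]
[[ 0.     0.999  0.042]
 [ 0.     0.042 -0.999]
 [-1.     0.    -0.   ]]
lugtop [322. 248.]
lug [322. 243.]
pivot [322. 263.]
hub [270. 197.]
```

View pics/w1.png

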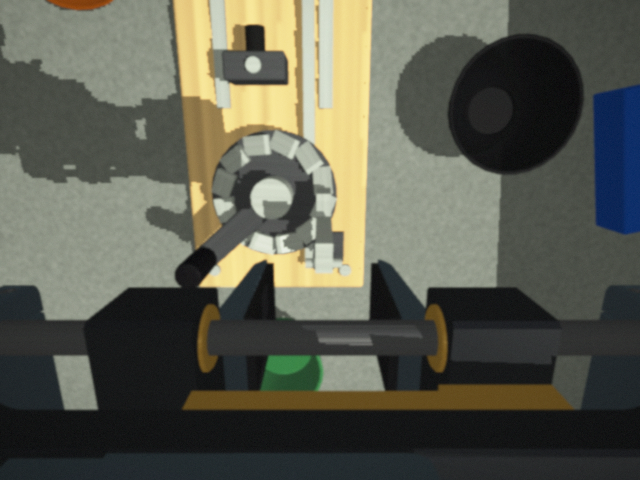

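View pics/s1.png

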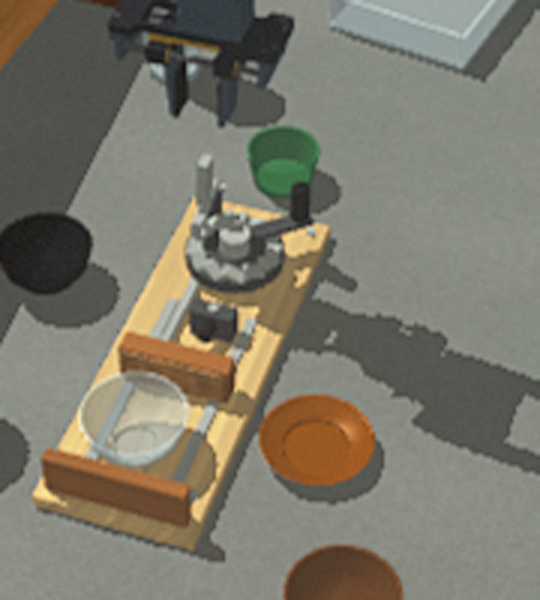

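```bash
python3 - <<'E'
import cv2
a=cv2.imread("pics/w1.png")[140:300,160:370]
cv2.imwrite("pics/w1c.png",cv2.resize(a,None,fx=3.6,fy=3.6,interpolation=cv2.INTER_CUBIC))
E
```

```text
(no output)
```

View pics/w1c.png

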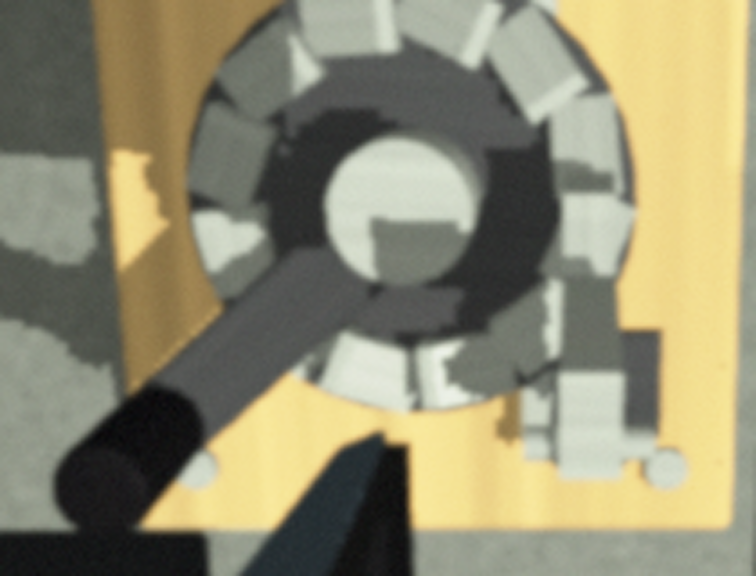

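```bash
python3 - <<'E'
from h import *
c=viewer.get_calibration("wrist")
inv=lambda w:Ro.from_euler('z',-YAW,degrees=True).apply(w-np.r_[CR,0])
for n,p,z in [('lug',(591,427),138),('knob',(103,488),110),('hub',(400,210),62)]:
    q=inv(unp(c,src(p,3.6,(160,140)),z));print(n,q.round(1),np.hypot(*q[:2]),np.degrees(np.arctan2(q[1],q[0]))%360)
for a in (0,.1,.15,.2):
    v=np.array([28,52]);y,z=v[0]*np.cos(a)-v[1]*np.sin(a),v[0]*np.sin(a)+v[1]*np.cos(a);print(a,y-50,z+85)
L=cw([44,-26,0]);shift([L[0],L[1],186],YAW)
E
```

```text
lug [ 45.7 -29.1 138. ] 54.15402271388385 327.4558549463553
knob [-57.2 -52.  110. ] 77.30473652141531 222.24820972225749
hub [ 1.1 -0.5 62. ] 1.1928354083899024 336.8669071051996
0 -22.0 137.0
0.1 -27.33122103785034 139.53555226056852
0.15 -30.085192706417978 140.60036376193497
0.2 -32.88894102178842 141.52620331000628
[[10.45, -0.0, 0.33], [np.float64(0.001), np.float64(-3.14)]]
```

Request:
move_arm(
  force=8,
  moves=[
    [[5,0.1,0.4],0,0],
    [[10.2,0.1,0.4],0,0],
    [[10.2,0.1,0.4],0,0],
    [[10.2,0.1,0.4],0,0],
  ],
)

```text
time_s: 2.5
ee_pos: [580.2, -22.0, 190.1]
ee_rot: [87.3, 89.8, -0.3]
force: [-0.5, 0.2, 0.2]
gripper_width: 45.5
```

```bash
python3 - <<'E'
from h import *
fr()
cv2.imwrite("pics/w2.png",viewer.grab_frame("wrist")[:,:,::-1])
E
```

```text
t 2.5 ee [580.2 -22.  190.1] F [-0.54  0.17  0.21] w 45.5 q [-3.3 23.4 97.5  0.  58.9 -5.6]
```

View pics/w2.png

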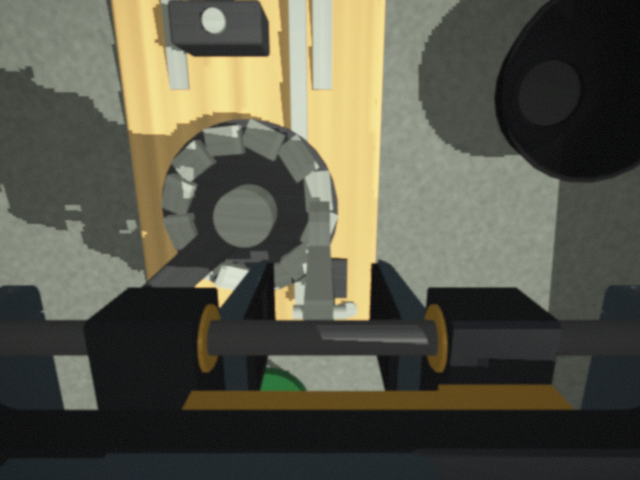

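Request:
move_arm(
  force=8,
  moves=[
    [[0.1,0,0],0,-1],
    [[0.1,0,0],0,-1],
    [[0.1,0,0],0,-1],
    [[0.1,0,0],0,-1],
  ],
)

```text
time_s: 3.05
ee_pos: [578.9, -22.2, 187.6]
ee_rot: [-97.5, 90.0, 174.8]
force: [-2.2, 0.0, 1.0]
gripper_width: 11.9
```

Request:
move_arm(
  moves=[
    [[-0.33,0,0.79],0,-1],
    [[-0.52,0,1.72],0,-1],
    [[-0.53,0,2.68],0,-1],
    [[-0.34,0,3.63],0,-1],
    [[0.02,0,4.51],0,-1],
    [[0.56,0,5.31],0,-1],
    [[1.06,0,5.83],0,-1],
    [[1.06,0,5.83],0,-1],
    [[1.06,0,5.83],0,-1],
  ],
)

```text
time_s: 4.18
ee_pos: [581.3, -81.6, 176.3]
ee_rot: [-15.8, 89.9, -103.5]
force: [-3.2, -5.5, 2.1]
gripper_width: 12.5
```

```bash
cat > look.py <<'E'
from h import *
import sys
fr()
n=sys.argv[1]
cv2.imwrite(f"pics/w{n}.png",viewer.grab_frame("wrist")[:,:,::-1])
a=viewer.grab_frame("side")[:,:,::-1][215:365,235:355]
cv2.imwrite(f"pics/s{n}.png",cv2.resize(a,None,fx=4,fy=4,interpolation=cv2.INTER_CUBIC))
E
python3 look.py 3
```

```text
t 4.17 ee [581.3 -81.6 176.3] F [-3.21 -5.5   2.13] w 12.5 q [ -9.1  24.8  97.5  -0.2  57.7 -11.3]
```

View pics/s3.png

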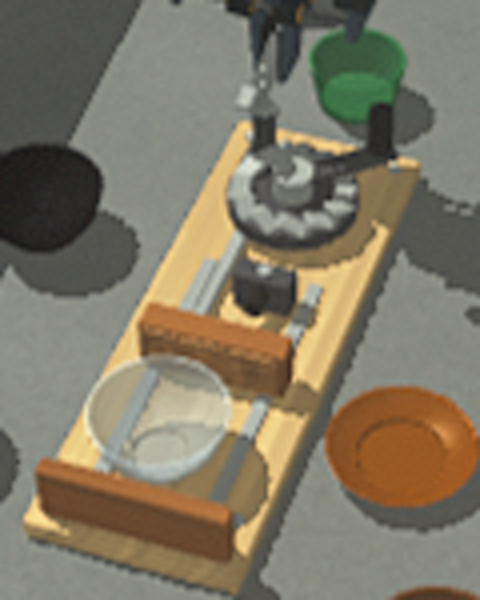

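Request:
move_arm(
  moves=[
    [[0,0,0],0,-0.3],
    [[0,0,0],0,0],
    [[0,0,0],0,0],
    [[0,0,0],0,0],
    [[-3,0,0],0,0],
    [[-9,0,0],0,0],
    [[-9,0,0],0,0],
    [[-9,0,0],0,0],
  ],
)

```text
time_s: 5.28
ee_pos: [581.1, -80.4, 266.3]
ee_rot: [-123.3, 90.0, 149.0]
force: [-0.6, -0.1, -0.8]
gripper_width: 45.4
```

```bash
python3 look.py 4
```

```text
t 5.28 ee [581.1 -80.4 266.3] F [-0.61 -0.06 -0.84] w 45.4 q [ -9.   20.3  90.4   0.   69.2 -11.3]
```

View pics/s4.png

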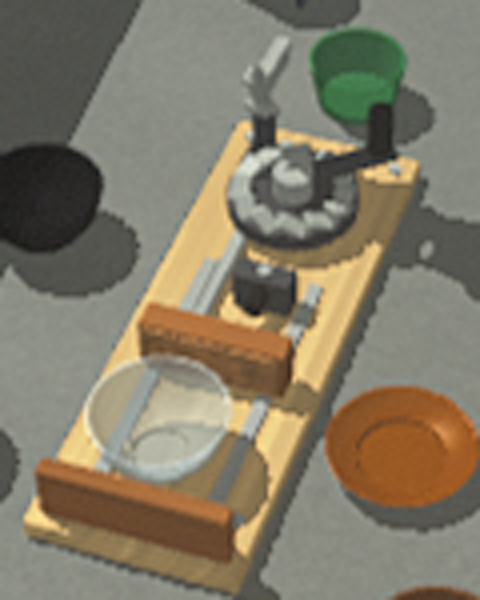

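View pics/w4.png

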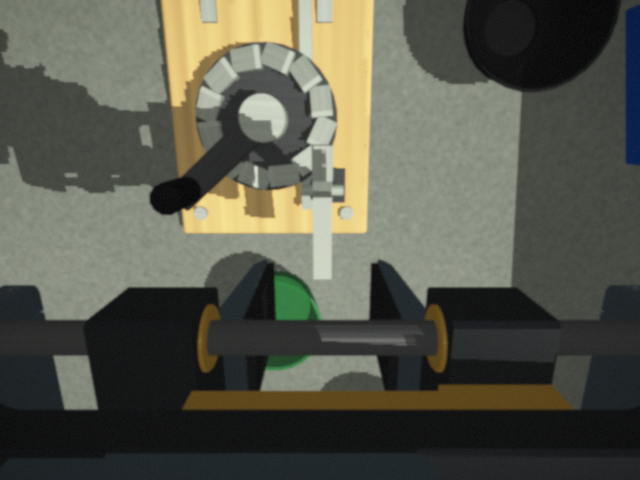

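```bash
python3 - <<'E'
import cv2
a=cv2.imread("pics/w4.png")[80:240,140:350]
cv2.imwrite("pics/w4c.png",cv2.resize(a,None,fx=3.6,fy=3.6,interpolation=cv2.INTER_CUBIC))
E
python3 - <<'E'
from h import *
c=viewer.get_calibration("top")
inv=lambda w:Ro.from_euler('z',-YAW,degrees=True).apply(w-np.r_[CR,0])
for n,p,z in [('jawback',(339,200),63),('jawfront',(295,200),63),('buf',(388,220),42),('buf38',(388,220),36)]:
    print(n,inv(unp(c,src(p,5,(200,195)),z)).round(1))
E
```

```text
jawback [-1.000e-01  1.692e+02  6.300e+01]
jawfront [1.000e-01 1.996e+02 6.300e+01]
buf [-11.  137.1  42. ]
buf38 [-10.1 137.6  36. ]
```

View pics/w4c.png

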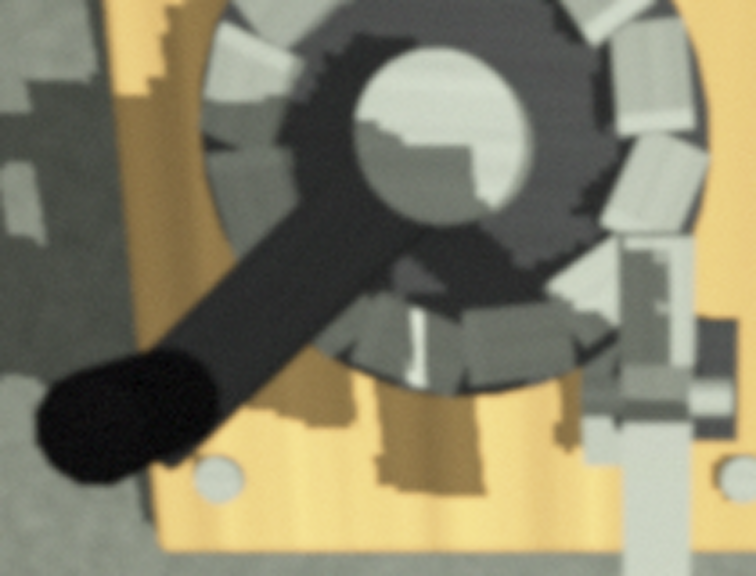

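```bash
python3 - <<'E'
from h import *
c=viewer.get_calibration("wrist")
inv=lambda w:Ro.from_euler('z',-YAW,degrees=True).apply(w-np.r_[CR,0])
for n,p,z in [('knob',(100,428),110),('hub',(440,137),62)]:
    q=inv(unp(c,src(p,3.6,(140,80)),z));print(n,q.round(1),np.hypot(*q[:2]),np.degrees(np.arctan2(q[1],q[0]))%360)
a=np.radians(222)
K=cw([80*np.cos(a),80*np.sin(a),0]);print(K)
shift([K[0],K[1],200],222+YAW-180)
c=viewer.get_calibration("top")
for n,p,z in [('jawbackbottom',(339,200),20)]:
    print(n,inv(unp(c,src(p,5,(200,195)),z)).round(1))
E
```

```text
knob [-56.6 -52.  110. ] 76.85850794489622 222.52799235637298
hub [-0.1  0.5 62. ] 0.4929621406343737 103.94024527107605
[475.53483046 -52.26322903   0.        ]
[[6.54, -10.37, -3.22], [np.float64(-0.733), np.float64(2.409)]]
jawbackbottom [  7.3 173.9  20. ]
```

Request:
move_arm(
  moves=[
    [[3,-5,-1.6],-0.18,0],
    [[5,-10.4,-3.2],-0.36,0],
    [[5,-10.4,-3.2],-0.54,0],
    [[5,-10.4,-3.2],-0.733,0],
    [[5,-10.4,-3.2],-0.733,0],
    [[5,-10.4,-3.2],-0.733,0],
  ],
)

```text
time_s: 6.12
ee_pos: [476.1, -52.6, 216.0]
ee_rot: [-146.3, 89.9, 167.9]
force: [0.4, 0.5, 0.6]
gripper_width: 45.3
```

```bash
python3 look.py 5; python3 - <<'E'
from h import *
a=np.radians(222)
K=cw([80*np.cos(a),80*np.sin(a),0])
shift([K[0],K[1],152],222+YAW-180)
c=viewer.get_calibration("wrist");print(proj(c,[K[0],K[1],110]))
E
```

```text
t 6.12 ee [476.1 -52.6 216. ] F [0.42 0.51 0.56] w 45.3 q [ -7.7  13.6 108.4   0.   58.1 -51.8]
[[6.43, -0.02, -0.07], [np.float64(-0.002), np.float64(3.14)]]
[321.50223881 271.72161223]
```

View pics/w5.png

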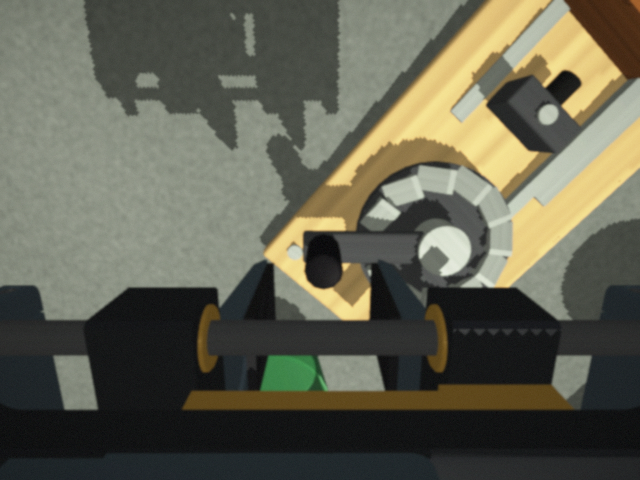

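View pics/s5.png

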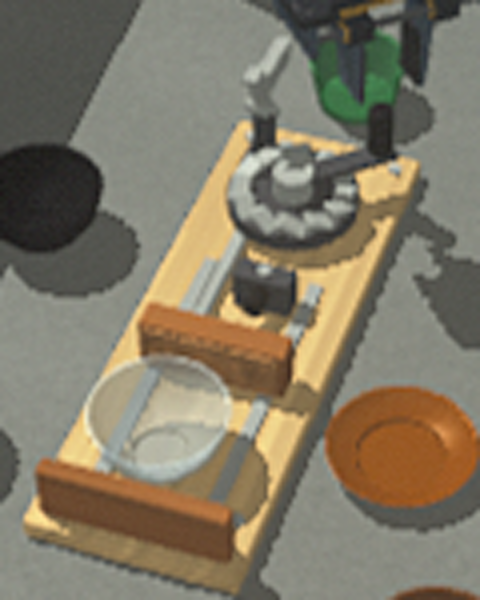

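Request:
move_arm(
  force=15,
  moves=[
    [[3.2,0,-0.1],0,0],
    [[6.4,0,-0.1],0,0],
    [[6.4,0,-0.1],0,0],
    [[6.4,0,-0.1],0,-1],
    [[6.4,0,-0.1],0,-1],
    [[6.4,0,-0.1],0,-1],
    [[6.4,0,-0.1],0,-1],
  ],
)

```text
time_s: 7.1
ee_pos: [476.2, -52.0, 153.7]
ee_rot: [39.9, 89.9, -5.9]
force: [-0.4, -0.4, 5.5]
gripper_width: 21.7
```

```bash
cat > kn.py <<'E'
from h import *
fr()
inv=lambda w:Ro.from_euler('z',-YAW,degrees=True).apply(w-np.r_[CR,0])
p,R=toolR();q=inv(p);print('cradle',q.round(1),'r',round(np.hypot(*q[:2]),1),'ang',round(np.degrees(np.arctan2(q[1],q[0]))%360,1))
yd=inv(R[:,1]+np.r_[CR,0]);print('tool y ang in cradle',np.degrees(np.arctan2(yd[1],yd[0])).round(1))
F=status.state()["force"];Fc=Ro.from_euler('z',-YAW,degrees=True).apply(F)
a=np.arctan2(q[1],q[0]);print('Ftan(ccw+)',(-Fc[0]*np.sin(a)+Fc[1]*np.cos(a)).round(2),'Frad',(Fc[0]*np.cos(a)+Fc[1]*np.sin(a)).round(2))
E
python3 kn.py
```

```text
t 7.1 ee [476.2 -52.  153.7] F [-0.41 -0.43  5.5 ] w 21.7 q [ -7.6  17.7 113.3   0.   48.8 -51.9]
cradle [-58.8 -53.3 153.7] r 79.3 ang 222.2
tool y ang in cradle 42.0
Ftan(ccw+) 0.03 Frad 0.59
```

Request:
move_arm(
  moves=[
    [[0,0.04,-0.8],0.1,-1],
    [[0,0.16,-1.59],0.2,-1],
    [[0,0.36,-2.36],0.3,-1],
    [[0,0.63,-3.12],0.4,-1],
    [[0,0.98,-3.84],0.5,-1],
    [[0,1.4,-4.52],0.6,-1],
    [[0,1.88,-5.15],0.7,-1],
    [[0,2.43,-5.74],0.8,-1],
    [[0,2.72,-6.02],0.85,-1],
    [[0,3.03,-6.27],0.9,-1],
    [[0,3.03,-6.27],0.9,-1],
  ],
)

```text
time_s: 8.48
ee_pos: [454.2, 14.1, 153.7]
ee_rot: [90.6, 89.9, -6.7]
force: [-0.3, -0.3, 5.3]
gripper_width: 21.3
```

```bash
python3 kn.py; python3 look.py 6; python3 - <<'E'
from h import *
a=viewer.grab_frame("top")[195:285,200:360,::-1]
cv2.imwrite("pics/t6.png",cv2.resize(a,None,fx=5,fy=5,interpolation=cv2.INTER_CUBIC))
E
```

```text
t 8.47 ee [454.2  14.1 153.7] F [-0.34 -0.34  5.33] w 21.3 q [  0.3  15.8 116.3  -0.   47.7   7.6]
cradle [-78.1  13.7 153.7] r 79.3 ang 170.1
tool y ang in cradle -9.6
Ftan(ccw+) 0.38 Frad 0.29
t 8.47 ee [454.2  14.1 153.7] F [-0.34 -0.34  5.33] w 21.3 q [  0.3  15.8 116.3  -0.   47.7   7.6]
```

View pics/s6.png

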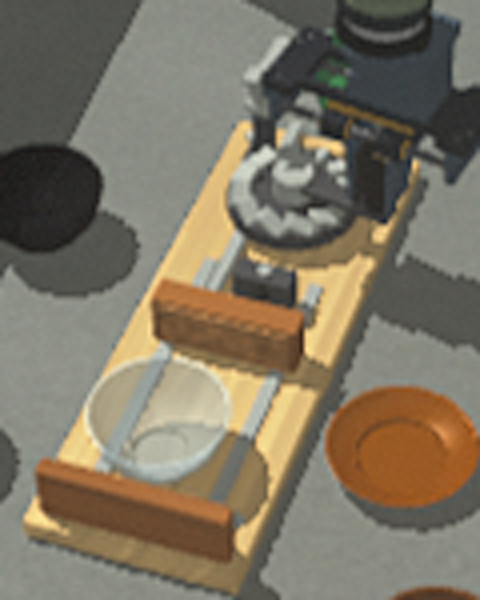

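View pics/t6.png

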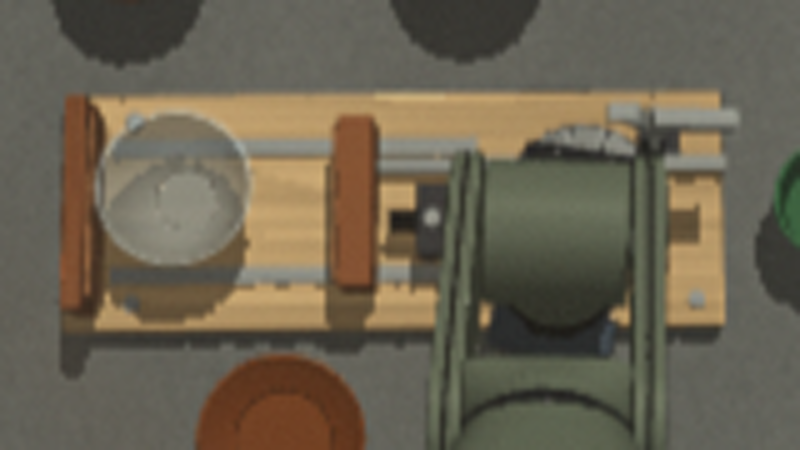

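Request:
move_arm(
  moves=[
    [[0,0.0,-0.2],0.025,-1],
    [[0,0.01,-0.4],0.05,-1],
    [[0,0.02,-0.6],0.075,-1],
    [[0,0.04,-0.8],0.1,-1],
  ],
)

```text
time_s: 9.12
ee_pos: [455.5, 21.6, 153.7]
ee_rot: [77.2, 89.9, -25.8]
force: [0.5, -2.0, 6.6]
gripper_width: 21.5
```

```bash
python3 kn.py
```

```text
t 9.12 ee [455.5  21.6 153.7] F [ 0.5  -2.01  6.63] w 21.5 q [ 1.300e+00  1.600e+01  1.161e+02 -1.000e-01  4.780e+01  1.440e+01]
cradle [-76.5  21.1 153.7] r 79.4 ang 164.6
tool y ang in cradle -15.3
Ftan(ccw+) 1.84 Frad -0.94
```

Request:
move_arm(
  moves=[
    [[0,0.0,-0.2],0.025,-1],
    [[0,0.01,-0.4],0.05,-1],
    [[0,0.02,-0.6],0.075,-1],
  ],
)

```text
time_s: 9.5
ee_pos: [457.1, 27.4, 153.6]
ee_rot: [82.2, 89.9, -25.1]
force: [-0.4, -2.2, 6.6]
gripper_width: 21.4
```

```bash
cat >kn2.py <<'E'
from h import *
import sys
exec(open('kn.py').read())
a=viewer.grab_frame("top")[205:265,250:310,::-1]
cv2.imwrite(f"pics/t{sys.argv[1]}.png",cv2.resize(a,None,fx=10,fy=10,interpolation=cv2.INTER_CUBIC))
F=[]
exec(open('kn.py').read())
E
python3 kn2.py 7
```

```text
t 9.5 ee [457.1  27.4 153.6] F [-0.35 -2.21  6.57] w 21.4 q [ 2.000e+00  1.610e+01  1.159e+02 -1.000e-01  4.790e+01  1.940e+01]
cradle [-74.7  26.8 153.6] r 79.4 ang 160.2
tool y ang in cradle -19.6
Ftan(ccw+) 2.22 Frad -0.33
t 9.55 ee [457.1  27.6 153.6] F [-1.01 -1.45  6.9 ] w 21.7 q [ 2.000e+00  1.610e+01  1.159e+02 -1.000e-01  4.790e+01  1.940e+01]
cradle [-74.7  27.  153.6] r 79.4 ang 160.1
tool y ang in cradle -19.6
Ftan(ccw+) 1.69 Frad 0.53
```

View pics/t7.png

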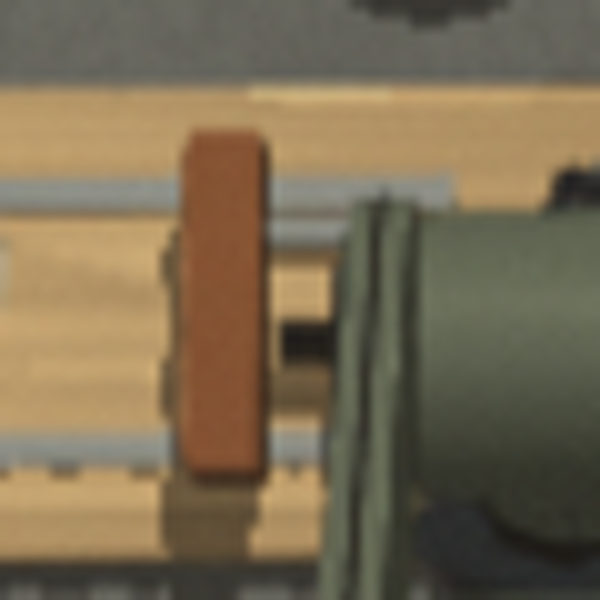

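Request:
move_arm(
  moves=[
    [[0,0.0,-0.2],0.025,-1],
    [[0,0.01,-0.4],0.05,-1],
    [[0,0.02,-0.6],0.075,-1],
    [[0,0.04,-0.8],0.1,-1],
  ],
)

```text
time_s: 10.05
ee_pos: [459.8, 34.9, 153.6]
ee_rot: [87.4, 89.9, -25.7]
force: [0.0, -2.0, 6.3]
gripper_width: 21.8
```

```bash
python3 kn2.py 8
```

```text
t 10.05 ee [459.8  34.9 153.6] F [ 0.05 -2.02  6.25] w 21.8 q [ 3.000e+00  1.640e+01  1.155e+02 -1.000e-01  4.800e+01  2.600e+01]
cradle [-71.7  34.2 153.6] r 79.4 ang 154.5
tool y ang in cradle -25.3
Ftan(ccw+) 1.84 Frad -0.84
t 10.1 ee [459.9  35.1 153.6] F [-0.63 -1.07  5.82] w 21.8 q [ 3.000e+00  1.640e+01  1.155e+02 -1.000e-01  4.800e+01  2.610e+01]
cradle [-71.6  34.4 153.6] r 79.5 ang 154.4
tool y ang in cradle -25.4
Ftan(ccw+) 1.24 Frad 0.16
```

View pics/t8.png

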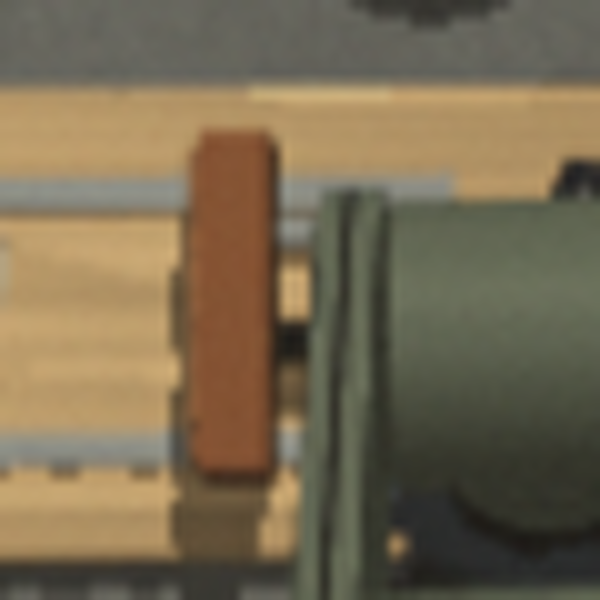

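Request:
move_arm(
  moves=[
    [[0,0.0,-0.2],0.025,-1],
    [[0,0.01,-0.4],0.05,-1],
  ],
)

```text
time_s: 10.35
ee_pos: [461.5, 38.6, 153.7]
ee_rot: [90.6, 89.9, -25.3]
force: [0.5, -2.2, 6.9]
gripper_width: 21.4
```

```bash
python3 kn.py
```

```text
t 10.35 ee [461.5  38.6 153.7] F [ 0.53 -2.19  6.88] w 21.4 q [ 3.400e+00  1.650e+01  1.153e+02 -1.000e-01  4.810e+01  2.930e+01]
cradle [-69.9  37.8 153.7] r 79.5 ang 151.6
tool y ang in cradle -28.2
Ftan(ccw+) 1.73 Frad -1.44
```

Request:
move_arm(
  moves=[
    [[0,0.0,-0.2],0.025,-1],
    [[0,0.01,-0.4],0.05,-1],
  ],
)

```text
time_s: 10.6
ee_pos: [463.2, 42.0, 153.6]
ee_rot: [82.0, 89.9, -36.8]
force: [-0.8, -2.8, 6.7]
gripper_width: 21.8
```

```bash
python3 kn2.py 9;python3 look.py 9
```

```text
t 10.6 ee [463.2  42.  153.6] F [-0.77 -2.82  6.69] w 21.8 q [ 3.80e+00  1.67e+01  1.15e+02 -1.00e-01  4.82e+01  3.26e+01]
cradle [-68.   41.2 153.6] r 79.5 ang 148.8
tool y ang in cradle -31.0
Ftan(ccw+) 2.84 Frad -0.68
t 10.65 ee [463.3  42.1 153.6] F [ 0.08 -2.63  7.04] w 21.6 q [ 3.80e+00  1.67e+01  1.15e+02 -1.00e-01  4.82e+01  3.27e+01]
cradle [-67.9  41.3 153.6] r 79.5 ang 148.7
tool y ang in cradle -31.1
Ftan(ccw+) 2.26 Frad -1.35
t 10.65 ee [463.3  42.1 153.6] F [ 0.08 -2.63  7.04] w 21.6 q [ 3.80e+00  1.67e+01  1.15e+02 -1.00e-01  4.82e+01  3.27e+01]
```

View pics/s9.png

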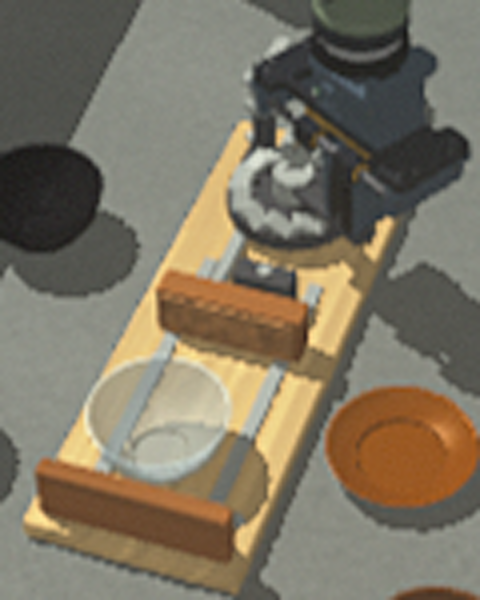

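View pics/w9.png

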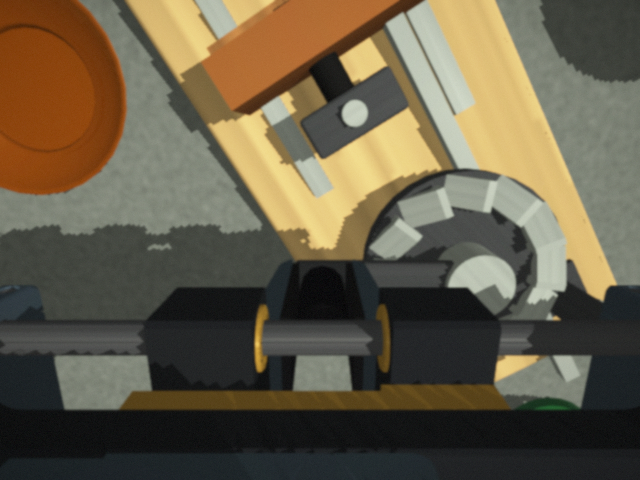

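```bash
python3 - <<'E'
import cv2
a=cv2.imread("pics/w9.png")[20:170,230:430]
cv2.imwrite("pics/w9c.png",cv2.resize(a,None,fx=4,fy=4,interpolation=cv2.INTER_CUBIC))
E
```

```text
(no output)
```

View pics/w9c.png

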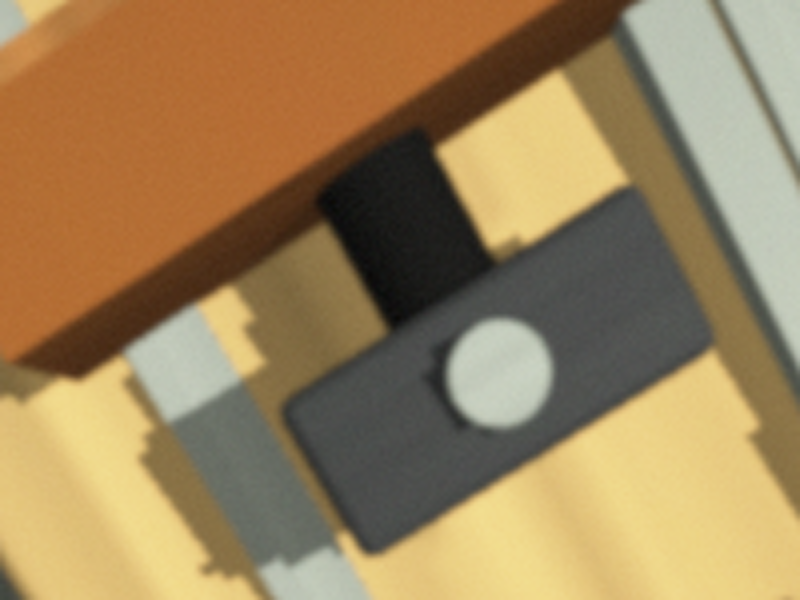

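Request:
move_arm(
  moves=[
    [[0,0.0,-0.1],0.0125,-1],
    [[0,0.0,-0.2],0.025,-1],
  ],
)

```text
time_s: 11.0
ee_pos: [464.1, 43.6, 153.6]
ee_rot: [73.1, 89.9, -47.0]
force: [-1.2, -3.4, 6.8]
gripper_width: 21.7
```

```bash
python3 kn2.py 10;python3 look.py 10; python3 kn.py; python3 - <<'E'
import cv2
a=cv2.imread("pics/w10.png")[20:170,230:430]
cv2.imwrite("pics/w10c.png",cv2.resize(a,None,fx=4,fy=4,interpolation=cv2.INTER_CUBIC))
E
```

```text
t 11.0 ee [464.1  43.6 153.6] F [-1.2  -3.43  6.83] w 21.7 q [ 4.000e+00  1.680e+01  1.149e+02 -1.000e-01  4.830e+01  3.420e+01]
cradle [-67.1  42.7 153.6] r 79.5 ang 147.5
tool y ang in cradle -32.4
Ftan(ccw+) 3.57 Frad -0.69
t 11.05 ee [464.1  43.6 153.6] F [-1.07 -2.5   6.92] w 21.7 q [ 4.000e+00  1.680e+01  1.149e+02 -1.000e-01  4.830e+01  3.430e+01]
cradle [-67.   42.8 153.6] r 79.5 ang 147.5
tool y ang in cradle -32.4
Ftan(ccw+) 2.69 Frad -0.34
t 11.05 ee [464.1  43.6 153.6] F [-1.07 -2.5   6.92] w 21.7 q [ 4.000e+00  1.680e+01  1.149e+02 -1.000e-01  4.830e+01  3.430e+01]
t 11.15 ee [464.1  43.6 153.6] F [-0.95 -2.53  6.64] w 21.8 q [ 4.000e+00  1.680e+01  1.149e+02 -1.000e-01  4.830e+01  3.420e+01]
cradle [-67.1  42.7 153.6] r 79.5 ang 147.5
tool y ang in cradle -32.4
Ftan(ccw+) 2.67 Frad -0.45
```

View pics/w10c.png

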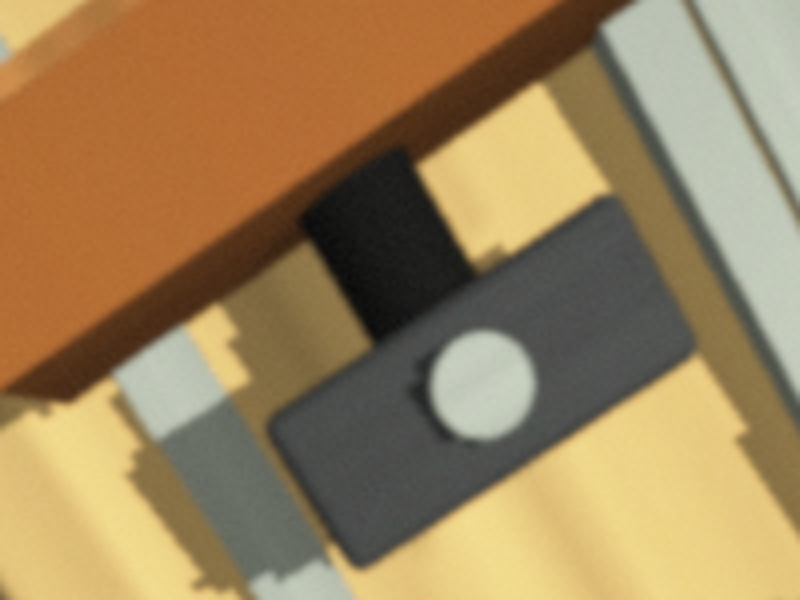

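Request:
move_arm(
  moves=[
    [[0,0.0,-0.07],0.008,-1],
    [[0,0.0,-0.14],0.017,-1],
  ],
)

```text
time_s: 11.4
ee_pos: [464.7, 44.7, 153.6]
ee_rot: [66.9, 89.9, -54.2]
force: [-1.1, -3.7, 6.5]
gripper_width: 21.5
```

```bash
python3 kn.py;python3 look.py 11; python3 kn.py; python3 - <<'E'
import cv2
a=cv2.imread("pics/w11.png")[20:170,230:430]
cv2.imwrite("pics/w11c.png",cv2.resize(a,None,fx=4,fy=4,interpolation=cv2.INTER_CUBIC))
E
```

```text
t 11.4 ee [464.7  44.7 153.6] F [-1.06 -3.72  6.47] w 21.5 q [  4.1  16.8 114.8  -0.2  48.3  35.3]
cradle [-66.4  43.8 153.6] r 79.5 ang 146.6
tool y ang in cradle -33.4
Ftan(ccw+) 3.73 Frad -1.02
t 11.4 ee [464.7  44.7 153.6] F [-1.06 -3.72  6.47] w 21.5 q [  4.1  16.8 114.8  -0.2  48.3  35.3]
t 11.5 ee [464.7  44.7 153.6] F [-0.01 -3.79  6.41] w 21.8 q [ 4.100e+00  1.680e+01  1.148e+02 -1.000e-01  4.830e+01  3.530e+01]
cradle [-66.4  43.8 153.6] r 79.5 ang 146.6
tool y ang in cradle -33.4
Ftan(ccw+) 3.25 Frad -1.95
```

View pics/w11c.png

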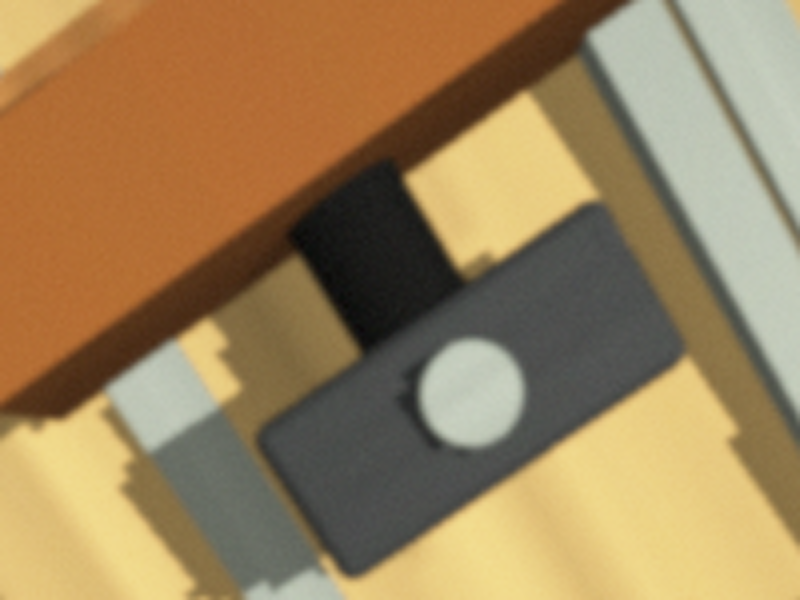

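Request:
move_arm(
  moves=[
    [[0,0.0,-0.04],0.005,-1],
    [[0,0.0,-0.08],0.01,-1],
    [[0,0.0,-0.08],0.01,-1],
    [[0,0.0,-0.08],0.01,-1],
  ],
)

```text
time_s: 12.0
ee_pos: [465.1, 45.3, 153.7]
ee_rot: [67.1, 89.9, -54.6]
force: [-0.0, -3.2, 7.2]
gripper_width: 21.6
```

```bash
python3 kn.py;python3 look.py 12; python3 kn.py; python3 - <<'E'
import cv2
a=cv2.imread("pics/w12.png")[20:170,230:430]
cv2.imwrite("pics/w12c.png",cv2.resize(a,None,fx=4,fy=4,interpolation=cv2.INTER_CUBIC))
E
```

```text
t 12.0 ee [465.1  45.3 153.7] F [-0.   -3.19  7.15] w 21.6 q [  4.2  16.9 114.7  -0.2  48.3  36. ]
cradle [-66.   44.4 153.7] r 79.5 ang 146.1
tool y ang in cradle -33.9
Ftan(ccw+) 2.72 Frad -1.67
t 12.0 ee [465.1  45.3 153.7] F [-0.   -3.19  7.15] w 21.6 q [  4.2  16.9 114.7  -0.2  48.3  36. ]
t 12.1 ee [465.1  45.3 153.6] F [-0.93 -3.44  7.09] w 21.4 q [  4.2  16.9 114.7  -0.2  48.3  36. ]
cradle [-66.   44.4 153.6] r 79.5 ang 146.1
tool y ang in cradle -33.9
Ftan(ccw+) 3.42 Frad -1.01
```

Request:
move_arm(
  moves=[
    [[0,0,-0.08],0.01,-0.5],
    [[0,0,-0.08],0.01,0],
    [[0,0,-0.08],0.01,0],
    [[0,0,-0.08],0.01,0],
    [[-3,0,-0.08],0.01,0],
    [[-9,0,0],0,0],
    [[-11,0,0],0,0],
    [[-11,0,0],0,0],
  ],
)

```text
time_s: 13.1
ee_pos: [465.4, 46.2, 264.0]
ee_rot: [128.7, 89.8, 6.9]
force: [0.6, -0.2, 0.2]
gripper_width: 46.2
```

```bash
python3 look.py 13; python3 - <<'E'
from h import *
# lug at theta 1.65
a=np.radians(55.0)+1.65
y,z=49*np.cos(a)-50,49*np.sin(a)+85;print(y,z)
L=cw([44.5,y,0]);print(L);shift([L[0],L[1],z+60],YAW)
L=cw([44.5,y+2,0]);shift([L[0],L[1],270],YAW)
E
```

```text
t 13.1 ee [465.4  46.2 264. ] F [ 0.62 -0.21  0.19] w 46.2 q [  4.3   9.8 105.7   0.   64.3  36. ]
-92.23632926566535 109.84134638384765
[580.94998546 -86.78456359   0.        ]
[[9.15, 16.94, 5.15], [np.float64(-0.594), np.float64(2.548)]]
[[-0.86, 16.82, 4.99], [np.float64(-0.594), np.float64(2.548)]]
```

View pics/w13.png

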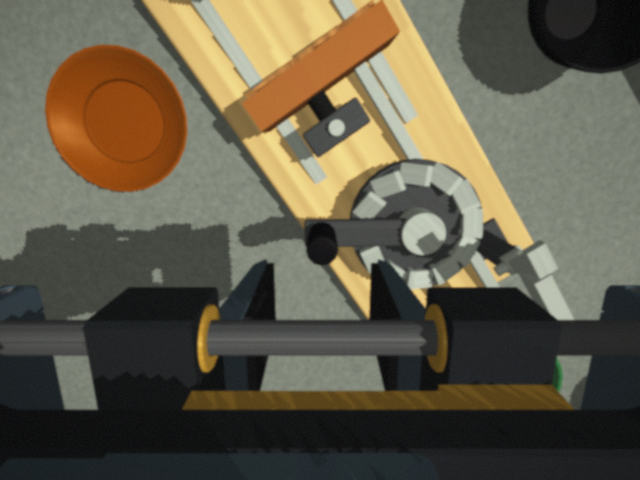

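View pics/s13.png

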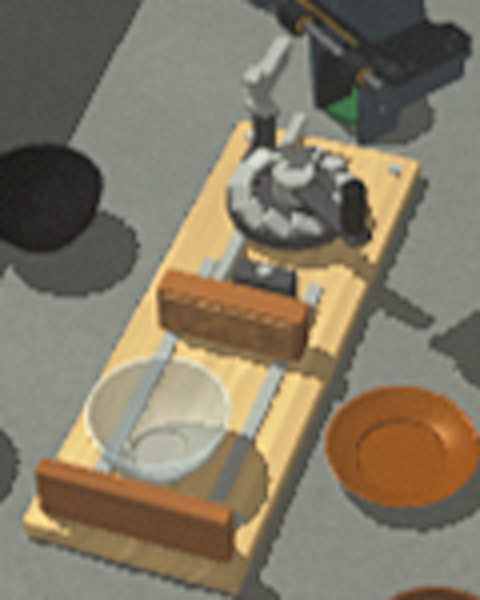

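Request:
move_arm(
  moves=[
    [[-0.9,6,1.8],-0.15,0],
    [[-0.9,12,3.6],-0.3,0],
    [[-0.9,16.9,5.1],-0.45,0],
    [[-0.9,16.9,5.1],-0.594,0],
    [[-0.9,16.9,5.1],-0.594,0],
    [[-0.9,16.9,5.1],-0.594,0],
  ],
)

```text
time_s: 13.95
ee_pos: [581.0, -85.7, 270.5]
ee_rot: [-106.1, 89.9, 166.1]
force: [-0.3, 0.5, -0.5]
gripper_width: 45.7
```

```bash
python3 look.py 14; python3 - <<'E'
from h import *
L=cw([44.5,-91.7,0]);print(L);shift([L[0],L[1],170.5],YAW)
E
```

```text
t 13.95 ee [581.  -85.7 270.5] F [-0.25  0.45 -0.47] w 45.7 q [ -9.5  20.3  89.9   0.   69.9 -11.7]
[580.92855514 -86.24866265   0.        ]
[[10.08, -0.02, 0.07], [np.float64(-0.0), np.float64(3.141)]]
```

View pics/w14.png

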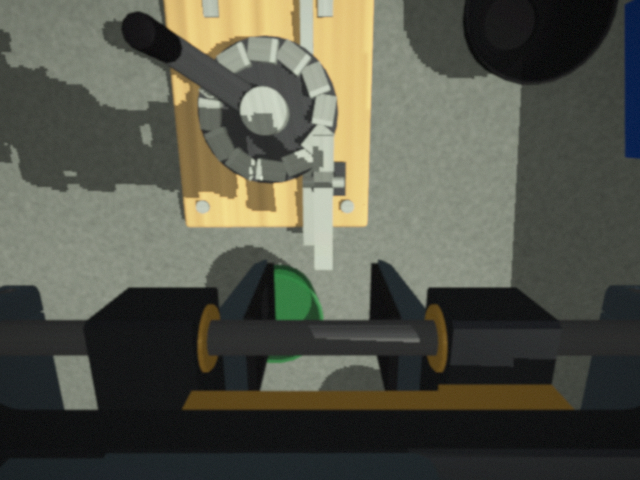

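Request:
move_arm(
  force=8,
  moves=[
    [[5,0,0.1],0,0],
    [[10,0,0.1],0,0],
    [[10,0,0.1],0,0],
    [[10,0,0.1],0,-1],
    [[10,0,0.1],0,-1],
    [[10,0,0.1],0,-1],
    [[10,0,0.1],0,-1],
  ],
)

```text
time_s: 14.92
ee_pos: [581.5, -87.3, 172.8]
ee_rot: [29.7, 90.0, -58.0]
force: [-2.6, -0.8, 4.0]
gripper_width: 12.0
```

```bash
python3 kn.py
```

```text
t 14.93 ee [581.5 -87.3 172.8] F [-2.64 -0.85  3.99] w 12.0 q [ -9.6  25.   97.6  -0.   57.3 -11.9]
cradle [ 45.  -92.7 172.8] r 103.1 ang 295.9
tool y ang in cradle 0.0
Ftan(ccw+) -2.73 Frad -0.5
```

Request:
move_arm(
  moves=[
    [[-0.8,0,-0.64],0,-1],
    [[-1.45,0,-1.42],0,-1],
    [[-1.93,0,-2.32],0,-1],
    [[-2.22,0,-3.29],0,-1],
    [[-2.32,0,-4.31],0,-1],
    [[-2.21,0,-5.32],0,-1],
    [[-2.12,0,-5.7],0,-1],
    [[-2.0,0,-6.06],0,-1],
    [[-2.0,0,-6.06],0,-1],
  ],
)

```text
time_s: 16.05
ee_pos: [579.0, -25.9, 191.5]
ee_rot: [-156.0, 89.9, 116.3]
force: [-3.0, 0.8, 1.7]
gripper_width: 12.3
```

```bash
python3 kn.py; python3 look.py 15
```

```text
t 16.05 ee [579.  -25.9 191.5] F [-2.97  0.76  1.7 ] w 12.3 q [-3.7 23.3 97.4  0.1 59.3 -6.1]
cradle [ 45.  -31.3 191.5] r 54.8 ang 325.2
tool y ang in cradle -0.0
Ftan(ccw+) -0.96 Frad -2.91
t 16.05 ee [579.  -25.9 191.5] F [-2.97  0.76  1.7 ] w 12.3 q [-3.7 23.3 97.4  0.1 59.3 -6.1]
```

View pics/s15.png

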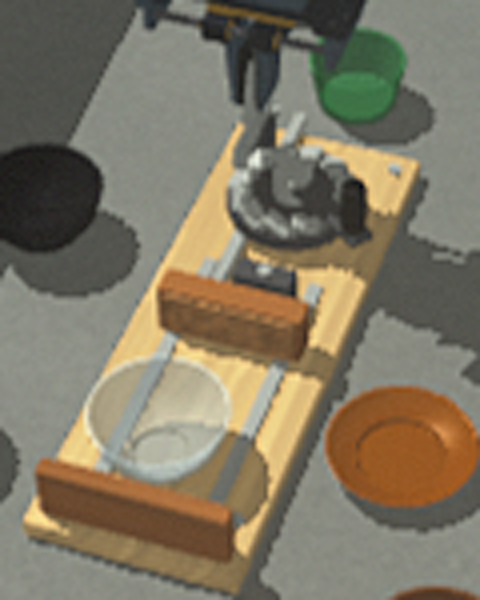

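View pics/w15.png

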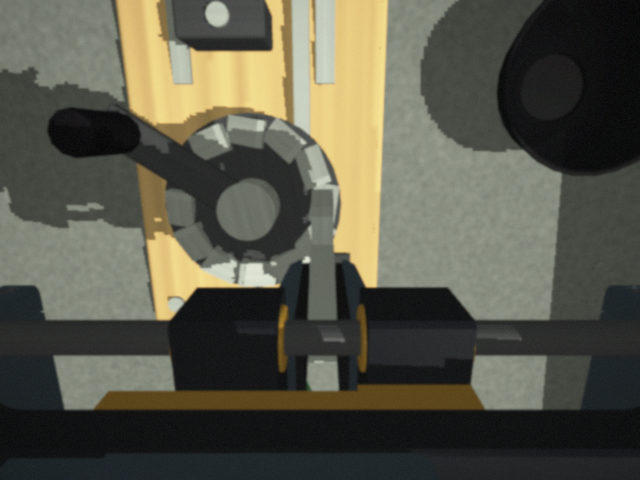

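Request:
move_arm(
  force=5,
  moves=[
    [[0.06,0,-0.12],0,-1],
    [[0.1,0,-0.23],0,-1],
    [[0.15,0,-0.34],0,-1],
    [[0.15,0,-0.34],0,-1],
  ],
)

```text
time_s: 16.65
ee_pos: [578.9, -23.1, 190.0]
ee_rot: [-118.9, 90.0, 153.4]
force: [-2.9, -0.1, 2.7]
gripper_width: 11.7
```

```bash
python3 kn.py
```

```text
t 16.65 ee [578.9 -23.1 190. ] F [-2.92 -0.14  2.72] w 11.7 q [-3.4 23.4 97.6  0.  59.1 -5.7]
cradle [ 45.  -28.5 190. ] r 53.3 ang 327.7
tool y ang in cradle -0.0
Ftan(ccw+) -1.58 Frad -2.45
```

Request:
move_arm(
  moves=[
    [[0.05,0,-0.12],0,-1],
    [[0.1,0,-0.25],0,-1],
    [[0.1,0,-0.25],0,-1],
  ],
)

```text
time_s: 17.02
ee_pos: [578.9, -20.6, 188.8]
ee_rot: [-94.2, 90.0, 178.1]
force: [-3.5, -0.6, 0.4]
gripper_width: 12.0
```

```bash
python3 kn.py
```

```text
t 17.02 ee [578.9 -20.6 188.8] F [-3.53 -0.58  0.36] w 12.0 q [-3.2 23.4 97.7 -0.  58.9 -5.5]
cradle [ 45.1 -26.1 188.8] r 52.0 ang 329.9
tool y ang in cradle 0.0
Ftan(ccw+) -2.16 Frad -2.86
```

Low enough; release and rise.

Request:
move_arm(
  moves=[
    [[0,0,0],0,-0.6],
    [[0,0,0],0,-0.3],
    [[0,0,0],0,0],
    [[0,0,0],0,0],
    [[0,0,0],0,0],
    [[-4,0,0],0,0],
    [[-9,0,0.1],0,0],
    [[-14,0,3],0,0],
    [[-14,0,3],0,0],
  ],
)

```text
time_s: 18.15
ee_pos: [581.8, -52.1, 333.8]
ee_rot: [79.3, 89.4, -8.5]
force: [0.5, 0.3, -1.1]
gripper_width: 45.4
```

```bash
python3 look.py 16; python3 - <<'E'
import cv2
a=cv2.imread("pics/w16.png")[0:300,160:400]
cv2.imwrite("pics/w16c.png",cv2.resize(a,None,fx=2,fy=2,interpolation=cv2.INTER_CUBIC))
E
```

```text
t 18.15 ee [581.8 -52.1 333.8] F [ 0.53  0.27 -1.13] w 45.4 q [-6.2 17.6 84.6 -0.  77.2 -8.4]
```

View pics/w16c.png

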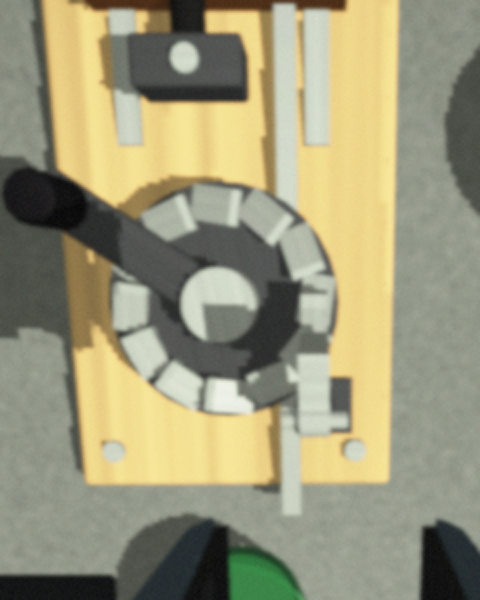

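View pics/s16.png

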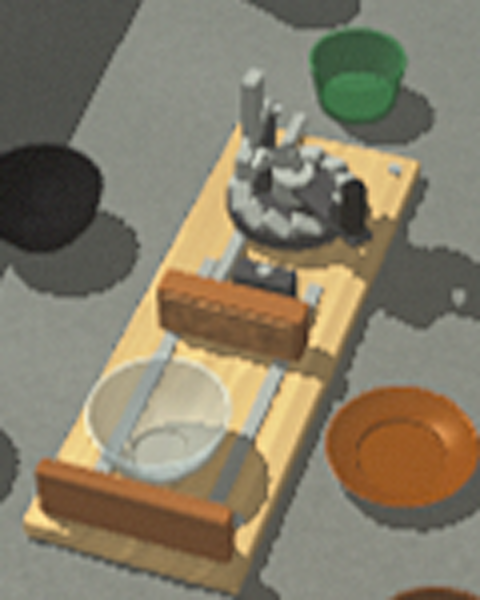

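```bash
python3 - <<'E'
from h import *
c=viewer.get_calibration("wrist")
inv=lambda w:Ro.from_euler('z',-YAW,degrees=True).apply(w-np.r_[CR,0])
for n,p,z in [('knob',(30,195),110),('hub',(217,303),62),('lug',(314,380),139)]:
    q=inv(unp(c,src(p,2,(160,0)),z));print(n,q.round(1),np.degrees(np.arctan2(q[1],q[0]))%360)
a=cv2.imread("pics/s13.png").astype(int);b=cv2.imread("pics/s16.png").astype(int)
print('jaw region diff',abs(a-b)[270:360,150:315].mean(), 'dish',abs(a-b)[350:490,80:240].mean())
from workcell import env
env.job_done();fr()
E
```

```text
knob [-67.5  45.7 110. ] 145.92286732681325
hub [-3.8  3.3 62. ] 139.41616820034542
lug [ 41.6 -21.5 139. ] 332.64623694458805
jaw region diff 1.38006734006734 dish 1.4713541666666667
the job is handed in; nothing more can be done
the job is handed in; nothing more can be done
```

The cradle is open and the job is handed in at about 18 s of the 72 s allowed; no verdict came back.

**What I did:**
- I gripped the pawl's lug, swung it over and let it fall to its rest. The pictures after release showed it thrown clear.
- I gripped the crank knob and wound it backward about 76° (1.33 rad, jaw about 40 mm), slowing to steps of about 1 to 2 mm near the end. I then let go of the knob.
- I swung the pawl back down with a light grip, let it go just above the teeth, and raised the arm clear.

**Jaw on buffer:** The force felt at the knob while turning rose from about 1.9 N to 3.7 N. I then pressed on by just under 1 mm at the knob. I estimate 5 to 6 N on the jaw. Force readings scatter by about 0.5 N, so treat that as an estimate. The wrist pictures show the buffer touching the jaw and about 0.5 mm shorter.

**Last checks:**
- **Crank:** it stayed at about 146° round from the cradle's +x after release, which puts the wheel at about -1.38 rad.
- **Pawl:** its lug stands where it should when the pawl is down on the teeth, at about 0 rad.
- **Jaw, dish and glassware:** the jaw and dish look the same in the side picture before and after the pawl came down. The ramekin and saucer look unmoved. I did not check the casserole or amber bowl at the end.
- **Robot:** the gripper hung free, well above the cradle.

**Disagreement:** in the last picture my hub position came out about 5 mm from its true place. The knob and lug positions from that picture are therefore only good to a few millimetres. I also never measured the jaw force directly after letting go; I am relying on the wheel's friction, which holds up to 8 N.

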